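# Put the test bar away in its sealed canister

### The arm

A 6-joint arm with a two-finger parallel gripper is mounted at the origin on a cart in front of the work surface, level with it; the furniture and walls round the work are solid. World frame = base frame: x ahead of the robot, y to its left, z up, the work surface at z = 0. Lengths are in m, angles in rad, forces in N, time in s.
With the tool pointing down it reaches from about 0.35 to 0.775 m from the base axis. Payload 7.3 kg.
Tool frame: the origin (TCP) lies midway between the tips of the shut fingers; the grasp point (between the pads) lies grasp_offset behind it (grasp_offset is the distance from the TCP to the grasp point, in m); z points along the fingers, y is the line along which they close (so a half turn about z gives the same grasp; the last joint's range is limited). The gripper opens to 92 mm and grips with 3 to 60 N. Pads are 19 mm wide; open, the fingers measure 130 mm over their backs; the gripper's body (75 mm by 190 mm) begins 47 mm behind the grasp point.
Start: joints at [-1.465, 0.342, 1.524, -0, 1.275, -0.146], TCP at [0.131, -0.508, 0.227] pointing down, gripper open.
Joint ranges: [-2.53, 2.53], [-0.77, 2.02], [0.04, 2.7], [-1, 4.14], [0.28, 2.66], [-3.11, 3.11]. Speed limits (rad/s): [2.57, 2.57, 3.14, 3.14, 3.14, 3.14].

### API

Orientations are given as [roll, pitch, yaw] about the fixed x, y, z axes, in that order (R = Rz(yaw) Ry(pitch) Rx(roll)).
In Python, from cell import * gives the robot as it stands.
- The arm moves only by the tool step_arm, never from a script. Its argument "plan" is a list of rows, each a list of 5 numbers: the closure, from -1 (fully open) to 1 (shut), then the shift along the tool's x, y, z in m, then the turn about the tool's z in rad. In form: [[hand, x, y, z, twist], ...]. A call has 1 to 20 rows; each row is the pose to reach, as a shift and turn from the pose commanded when the call began, along the tool's axes at that moment; what a row does not reach only later rows make up. A row lasts 1/8 s, in which the tool goes at most 62.5 mm and 10.7 degrees, less where a joint would pass 70% of its speed; a pose out of reach is approached as far as the arm can. A call with a gripper value outside its range is refused whole. The fingers move at their own pace and stop on an object; "grip_force" is the grip in N (left out, the last holds). Time passes only in rows, so rows that repeat a pose let the fingers close. It gives the time, the measured TCP pose, the force, the opening and the grip force at its end, in the units of the state.
- observe(): the state, without advancing time (a new reading comes with each control period).
- read_camera(name): name is "scene" or "top" or "wrist"; returns a dict with "img" (400x640x3 uint8, red, green, blue), "range_z" (400x640 float32, m along the optical axis (not along the pixel's ray), 0 where there is no reading), "fx", "fy", "cx", "cy" (pixels), "R" (3x3) and "t" (3): a world point X has camera coordinates R X + t; the wrist camera has in their place "T_tool_cam" (4x4, takes a point from camera to tool coordinates, whose origin is the TCP and whose axes are the flange's). Camera axes: x right, y down, z forward; pixel columns grow to the right and rows downward; lengths in m; the calibration is good to about 2 mm. A picture is of the moment at which its call begins: read the wrist's pose just before it.
- hand_in(): hands the job in; it is judged then, once.
The state is a dict: "time": time; "qpos": joint angles; "qvel": joint speeds; "joint_efforts": joint torques, N m; "tool_pos": TCP position; "tool_rot": TCP orientation; "contact_force": force on the tool from outside, world axes, zero at the start; "torque": the same for the moment, N m; "opening": finger opening in m; "grip_force": force on a finger pad.
Only numpy, scipy, OpenCV 4.12 (cv2) and the standard library are available. Lean on these libraries where they do the work, as an engineer would, in place of code of your own. Each camera call takes 0.05 s, during which the arm holds its last target. There are 200 camera calls.

### The job

Put the steel test bar away: take it from the wooden stand and slide it foot first into the bore of the canister until its collar sits on the black sleeve block. Then set the orange lid over it on the canister, and press the lid's edge down above each of the three yellow lugs until the rubber seal is fully seated all round.

Things in the scene. Friction and masses are not known exactly. Their poses are not given: they have to be found in the camera images.
- canister: Round aluminium can fixed to the table, 98 mm across, rim 70 mm high. Origin: centre of underside, z up. Inside, a black sleeve block (top 66 mm high) with a bore on the axis. On the rim a black rubber seal in 3 segments, 4 mm proud. Three yellow lugs outside (reach 66 mm from the axis, tops 56 mm high) mark the segment middles, at 0, 120, 240 degrees from the can's x axis
- sleeve_mouth (a point): Centre of the bore's mouth, on the black sleeve block's top, 66 mm above the table. Bore 26.5 mm across, sharp-edged, 53 mm deep, vertical
- test_bar: Steel bar, 84 mm long, about 0.3 kg, upright in the stand. Origin: centre of its foot (bottom face), z up. Shank 24 mm across from 0 to 50 mm (lowest 5 mm chamfered to 18 mm); dark collar 34 mm across, 50 to 56 mm; round head 22 mm across, 56 to 84 mm, to grip. Home in the can its collar rests on the sleeve block, foot 16 mm above the table, head 30 mm above the rim
- stand_hole (a point): Centre of the mouth of the hole in which the bar starts, on top of the wooden stand (fixed block 75x130x40 mm). Hole 27 mm across, 30 mm deep: the bar's foot starts 10 mm above the table
- lid: Loose orange hat-shaped lid, about 0.12 kg, right way up. Origin: centre of the skirt's lower edge, z up. Flange 111 mm across, top at 13 mm; hollow dome 44 mm across up to 45 mm, to grip (inside 37 mm wide, 41 mm high). Skirt 8 mm deep, 105 mm inside, goes outside the can's rim, at any turn. Flange top: 79 mm above the table when on the raised seal, 75 mm when fully seated
- press_1 (a point): Middle of seal segment 1 on the canister's rim, 44.5 mm from the axis in line with one yellow lug, at rim height (70 mm); with the lid on, press the flange straight above this point
- seal_1 (a joint): How far seal segment 1 is pressed in, m: 0 raised, 0.004 fully in. Each segment needs about 8 N, has no spring and stays where it is pushed; pressing above one segment tips the lid there, so each needs its own press
- press_2 (a point): Middle of seal segment 2 on the canister's rim, 44.5 mm from the axis in line with one yellow lug, at rim height (70 mm); with the lid on, press the flange straight above this point
- seal_2 (a joint): How far seal segment 2 is pressed in, m: 0 raised, 0.004 fully in. Each segment needs about 8 N, has no spring and stays where it is pushed; pressing above one segment tips the lid there, so each needs its own press
- press_3 (a point): Middle of seal segment 3 on the canister's rim, 44.5 mm from the axis in line with one yellow lug, at rim height (70 mm); with the lid on, press the flange straight above this point
- seal_3 (a joint): How far seal segment 3 is pressed in, m: 0 raised, 0.004 fully in. Each segment needs about 8 N, has no spring and stays where it is pushed; pressing above one segment tips the lid there, so each needs its own press

How it is judged:
By the outcome, as a careful person would: the job done as asked, in the order asked, and still so for the second after the job is handed in, with the robot touching nothing.
It also fails if it takes over 72 s, if anything falls off the work surface, if the arm or the gripper's body presses on something with over 40 N, if the wrist force passes 120 N, or if a joint passes its speed limit or range.

## Working session

There is one attempt and no reset: what is moved stays moved. The work goes in short steps, Python scripts to look and compute and a tool call to move; the robot and the scene stay as the last step left them, time stands still between calls to the robot, and variables do not carry over. Pictures are saved under pics/ and viewed, at most 10 in all, crops included, and the job is handed in when it is done.

Besides the shell and the picture viewer there is one more tool, called after "Emit:" as name([rows], argument=value, ...), one row to a line, values as JSON. step_arm: Moves the arm, as the interface text tells. Its arguments: {"type":"object","properties":{"plan":{"type":"array","items":{"type":"array","items":{"type":"number"}}},"grip_force":{"type":"number"}},"required":["plan"]}

```bash
mkdir -p pics; ls; python3 - <<'E'
from cell import *
import cv2
s=observe(); print(s)
for n in ("scene","top"):
    c=read_camera(n); cv2.imwrite(f"pics/{n}0.png",c["img"][:,:,::-1])
    print(n,c["fx"],c["cx"],c["cy"],c["R"],c["t"])
    import numpy as np; np.savez(f"{n}0.npz",**c)
E
```

```text
pics
{'time': 0.0, 'qpos': array([-1.46500739e+00,  3.42740068e-01,  1.52504768e+00, -6.08510205e-06,
        1.27541766e+00, -1.45999554e-01]), 'qvel': array([ 1.95190729e-03, -1.35530686e-04, -1.44865339e-03, -5.29487994e-04,
       -2.06189972e-05,  2.01879192e-04]), 'joint_efforts': array([-1.29796455e-03, -4.31247103e+01, -2.44223410e+01,  7.15252245e-02,
        5.58954547e-02, -1.22830161e-04]), 'tool_pos': array([ 0.13077091, -0.50801045,  0.22602528]), 'tool_rot': array([-3.13999622e+00, -2.28868100e-04,  2.51790079e-01]), 'contact_force': array([ 0.26952492,  0.00264663, -0.07910765]), 'torque': array([-0.0095204 ,  0.01529335, -0.06394452]), 'grip_force': 0.0, 'opening': 0.0916309891064323}
scene 392.3330386635546 323.85652049333993 197.13752065411825 [[-0.67589501  0.73698923 -0.00358017]
 [ 0.64654485  0.59060247 -0.48287522]
 [-0.35375937 -0.32868769 -0.87568185]] [ 0.32514247 -0.28864417  1.10492588]
top 487.8145433968246 325.1934412965793 198.17923376467542 [[ 0.00453131 -0.99998696  0.00235333]
 [-0.99024433 -0.00481489 -0.13925872]
 [ 0.13926824 -0.00169934 -0.99025324]] [-0.02142346  0.48456827  1.10861658]
```

View pics/top0.png

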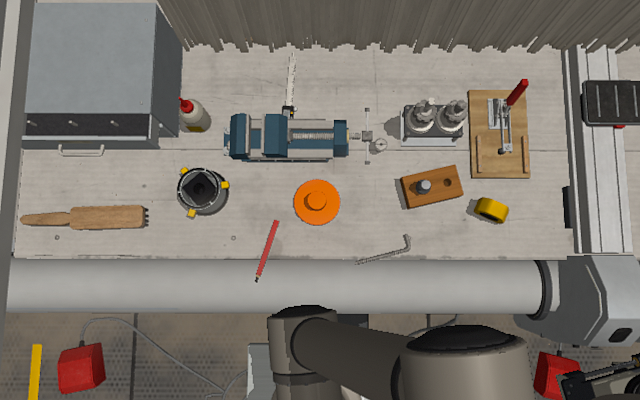

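View pics/scene0.png

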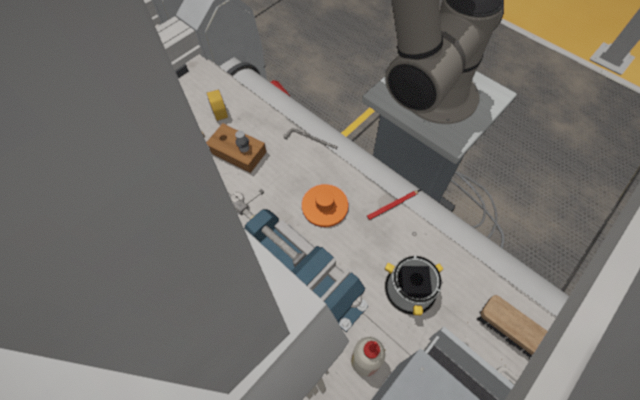

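The top view shows the canister near (202,190), the lid near (316,201), and the bar's head near (423,185) in the stand. I'll enlarge the top view for pixel readings.

```bash
cat > h.py <<'E'
import numpy as np, cv2
from cell import *
def ray(c,u,v,z):
    R,t=np.array(c["R"]),np.array(c["t"])
    o=-R.T@t; d=R.T@np.array([(u-c["cx"])/c["fx"],(v-c["cy"])/c["fy"],1])
    return (o+d*(z-o[2])/d[2]).round(4)
def wcam():
    "wrist cam with R,t set to world"
    s=observe(); c=dict(read_camera("wrist"))
    from scipy.spatial.transform import Rotation as Ro
    T=np.eye(4); T[:3,:3]=Ro.from_euler("xyz",s["tool_rot"]).as_matrix(); T[:3,3]=s["tool_pos"]
    M=np.linalg.inv(T@c["T_tool_cam"]); c["R"],c["t"]=M[:3,:3],M[:3,3]
    return c
E
python3 - <<'E'
from h import *
c=np.load("top0.npz"); im=c["img"][:,:,::-1]
def crop(u,v): return cv2.resize(im[v-32:v+32,u-32:u+32],(384,384),interpolation=cv2.INTER_NEAREST)
cv2.imwrite("pics/crop.png",np.hstack([crop(200,190),crop(430,187)]))
h=cv2.cvtColor(c["img"],cv2.COLOR_RGB2HSV)
m=((h[...,0]<15)&(h[...,1]>200)&(h[...,2]>120)).astype(np.uint8)
m[:, :280]=0; m[:,360:]=0
ys,xs=np.nonzero(m); e=cv2.fitEllipse(cv2.convexHull(np.stack([xs,ys],1).astype(np.int32))); print(e, ray(c,*e[0],0.011))
d=c["range_z"]; R,t=c["R"],c["t"]
def pt(u,v):
    z=d[v,u]; return (R.T@(np.array([(u-c["cx"])/c["fx"]*z,(v-c["cy"])/c["fy"]*z,z])-t)).round(3)
for n,u,v in [("lidtop",316,201),("head",424,184),("can",200,188),("yel1",226,185),("yel2",183,171),("yel3",192,212),("stand",448,186),("cabhandle",82,150),("vise",240,150),("cabcorner",160,140),("cabtop",160,100),("bottle",190,105)]:print(n,pt(u,v))
E
```

```text
((316.4061584472656, 201.75563049316406), (44.818092346191406, 45.247928619384766), 93.47135162353516) [0.4792 0.0017 0.011 ]
lidtop [0.476 0.002 0.045]
head [ 0.51  -0.24   0.091]
can [0.51  0.279 0.017]
yel1 [0.511 0.209 0.059]
yel2 [0.544 0.31  0.055]
yel3 [0.449 0.286 0.053]
stand [ 0.518 -0.312  0.016]
cabhandle [ 0.606  0.576 -0.   ]
vise [0.589 0.176 0.076]
cabcorner [ 0.632  0.387 -0.   ]
cabtop [0.684 0.342 0.142]
bottle [0.674 0.277 0.139]
```

View pics/crop.png

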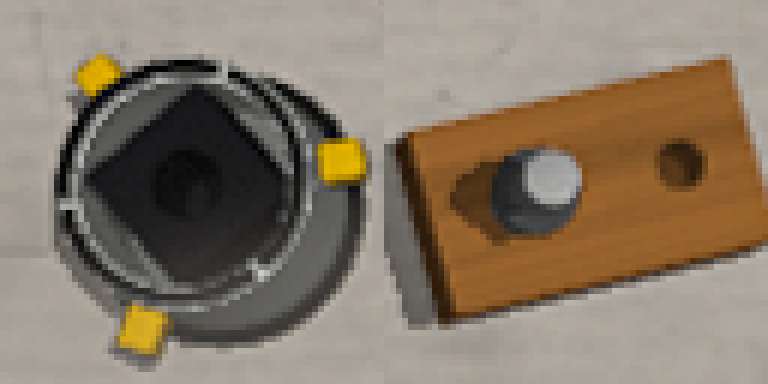

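Reading the enlarged crop at 6×: the bore is at about (186,186), i.e. pixel (198.5,188.5). The bar head's top is at about (169,177) in the right half, i.e. pixel (425.7,184). The lugs are at (98,75), (343,162) and (144,329).

```bash
python3 - <<'E'
from h import *
import cell
print([n for n in dir(cell) if not n.startswith('_')], getattr(cell,'grasp_offset',None))
c=np.load("top0.npz")
f=lambda x,y,u0,v0:(u0+x/6-.5,v0+y/6-.5)
print("bore",ray(c,*f(186,186,168,158),0.066),"rim",ray(c,*f(182,183,168,158),0.07))
print("bar",ray(c,*f(169,177,398,155),0.094))
for p in [(98,75),(343,162),(144,329)]: print("lug",ray(c,*f(*p,168,158),0.056))
w=wcam(); print(w["T_tool_cam"].round(3),w["fx"])
E
```

```text
['IKError', 'grasp_offset', 'hand_in', 'observe', 'read_camera'] 0.0188
bore [0.501 0.27  0.066] rim [0.5015 0.2705 0.07  ]
bar [ 0.5092 -0.2428  0.094 ]
lug [0.5458 0.3082 0.056 ]
lug [0.5123 0.2127 0.056 ]
lug [0.4474 0.2863 0.056 ]
[[ 0.001 -0.953 -0.303  0.083]
 [ 1.     0.001  0.002 -0.001]
 [-0.001 -0.303  0.953 -0.157]
 [ 0.     0.     0.     1.   ]] 276.2912120567434
```

Emit:
step_arm([
  [-1,0.04,-0.015,0,0.03],
  [-1,0.09,-0.034,0,0.06],
  [-1,0.14,-0.053,0,0.09],
  [-1,0.19,-0.071,0,0.12],
  [-1,0.24,-0.09,0,0.15],
  [-1,0.29,-0.109,0,0.18],
  [-1,0.34,-0.128,0,0.21],
  [-1,0.39,-0.146,0,0.24],
  [-1,0.42,-0.158,0,0.252],
  [-1,0.432,-0.162,0,0.252],
  [-1,0.432,-0.162,0,0.252],
  [-1,0.432,-0.162,0,0.252],
])

```text
time: 1.65
tool_pos: [0.5079, -0.2448, 0.2267]
tool_rot: [3.141, 0.001, -0.001]
contact_force: [0.1, -0.1, 0.1]
opening: 0.0922
grip_force: 0.0
```

```bash
python3 - <<'E'
from h import *
s=observe(); print(s["tool_pos"],s["tool_rot"])
w=wcam(); np.savez("w1.npz",**w); cv2.imwrite("pics/w1.png",w["img"][:,:,::-1])
E
```

```text
[ 0.50788873 -0.24482183  0.22666048] [ 3.14142359e+00  6.02440796e-04 -1.31067922e-03]
```

View pics/w1.png

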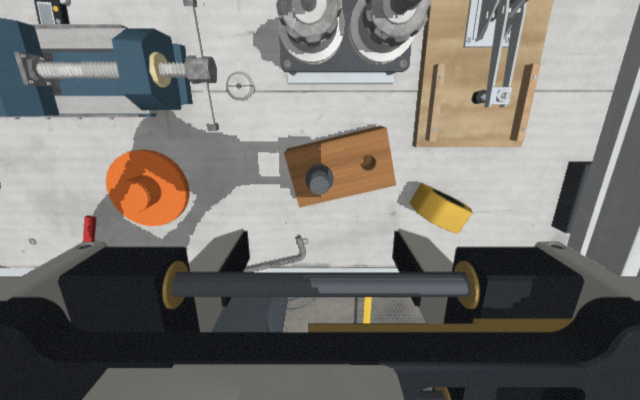

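The wrist view shows the bar's head at about (319,180) in the stand, with the lid at (147,188).

```bash
python3 - <<'E'
from h import *
w=np.load("w1.npz")
im=w["img"][:,:,::-1]
cv2.imwrite("pics/w1c.png",cv2.resize(im[155:205,285:350],None,fx=8,fy=8,interpolation=cv2.INTER_NEAREST))
for p in [(319,172),(319,176),(319,180)]: print(ray(w,*p,0.094))
p=w["R"]@np.array([0.509,-0.243,0.094])+w["t"]; print(p[:2]/p[2]*w["fx"]+[w["cx"],w["cy"]])
E
```

```text
[ 0.5255 -0.2425  0.094 ]
[ 0.5211 -0.2425  0.094 ]
[ 0.5166 -0.2425  0.094 ]
[319.49461156 186.80431166]
```

View pics/w1c.png

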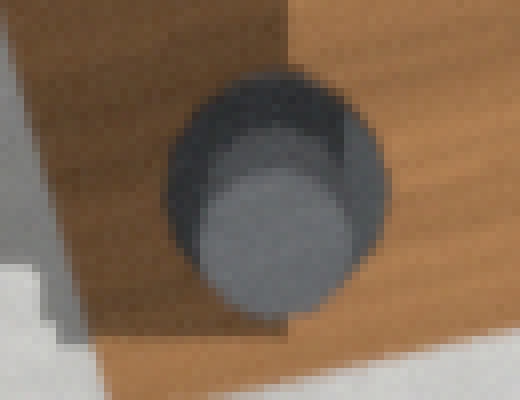

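Head top's centre is at pixel (319.0,184.9), which gives about (0.511,-0.243) and agrees with the top view. Descending and gripping.

Emit:
step_arm([
  [-1,0.0025,-0.002,0.04,0],
  [-1,0.0025,-0.002,0.09,0],
  [-1,0.0025,-0.002,0.13,0],
  [-1,0.0025,-0.002,0.15,0],
  [-1,0.0025,-0.002,0.158,0],
  [-1,0.0025,-0.002,0.158,0],
  [1,0.0025,-0.002,0.158,0],
  [1,0.0025,-0.002,0.158,0],
  [1,0.0025,-0.002,0.158,0],
  [1,0.0025,-0.002,0.158,0],
  [1,0.0025,-0.002,0.158,0],
  [1,0.0025,-0.002,0.158,0],
  [1,0.0025,-0.002,0.158,0],
  [1,0.0025,-0.002,0.158,0],
], grip_force=40)

```text
time: 3.45
tool_pos: [0.5113, -0.242, 0.0687]
tool_rot: [3.141, 0.0, -0.0]
contact_force: [-1.0, -0.6, 0.5]
opening: 0.0216
grip_force: 40.0
```

Emit:
step_arm([
  [1,0,0,-0.01,0],
  [1,0,0,-0.04,0],
  [1,0,0,-0.08,0],
  [1,0,0,-0.12,0],
  [1,0,-0.02,-0.14,0],
  [1,-0.005,-0.06,-0.14,0],
  [1,-0.01,-0.11,-0.14,0],
  [1,-0.015,-0.16,-0.14,0],
  [1,-0.02,-0.21,-0.14,0],
  [1,-0.025,-0.26,-0.14,0],
  [1,-0.03,-0.31,-0.14,0],
  [1,-0.035,-0.36,-0.14,0],
  [1,-0.04,-0.41,-0.14,0],
  [1,-0.045,-0.455,-0.14,0],
  [1,-0.05,-0.49,-0.14,0],
  [1,-0.05,-0.507,-0.14,0],
  [1,-0.05,-0.512,-0.14,0],
  [1,-0.05,-0.512,-0.14,0],
  [1,-0.05,-0.512,-0.14,0],
])

```text
time: 5.82
tool_pos: [0.4617, 0.269, 0.2087]
tool_rot: [3.141, 0.0, -0.002]
contact_force: [0.0, 0.2, -4.3]
opening: 0.021
grip_force: 40.0
```

```bash
python3 - <<'E'
from h import *
s=observe(); print(s["tool_pos"],s["tool_rot"],s["opening"],s["contact_force"])
w=wcam(); np.savez("w2.npz",**w)
im=w["img"][:,:,::-1]
cv2.imwrite("pics/w2.png",cv2.resize(im[70:270,220:420],(600,600),interpolation=cv2.INTER_NEAREST))
c=read_camera("top"); np.savez("top2.npz",**c)
E
```

```text
[0.46171517 0.26899514 0.20866275] [ 3.14107903e+00  1.60044903e-04 -1.55799485e-03] 0.021020558296581025 [ 0.03212132  0.20834143 -4.2974226 ]
```

View pics/w2.png

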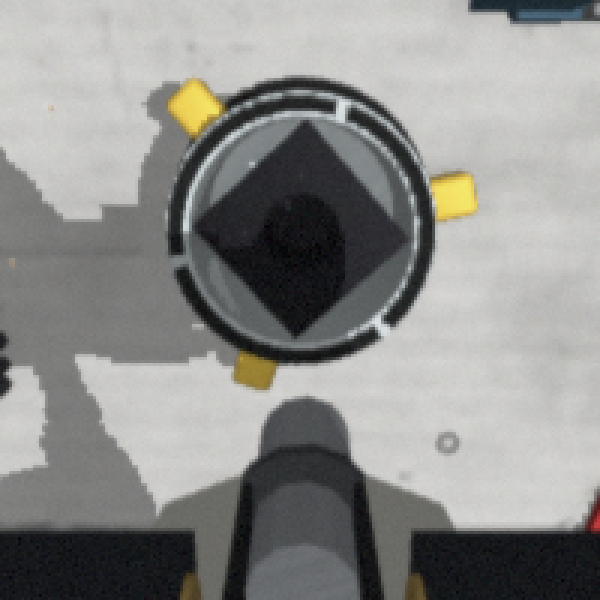

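The seal ring (outer edge 168–436, 93–362 in the 3× crop) is centred at about (302,227), and the bore at about (302,228). The bar's shank edges are 262–350 near its foot.

```bash
python3 - <<'E'
from h import *
w=np.load("w2.npz")
f=lambda x,y:(220+x/3-.5,70+y/3-.5)
def P(X): p=w["R"]@np.array(X)+w["t"]; u=p[:2]/p[2]*w["fx"]+[w["cx"],w["cy"]]; return ((u-[220,70]+.5)*3).round(1)
print("ring",ray(w,*f(302,227),0.072),"bore",ray(w,*f(302,228),0.066))
for a in [(195,107),(455,197),(255,371)]: print("lug",ray(w,*f(*a),0.056))
# fitted silhouettes for a vertical bar at tool xy
x,y=0.4617,0.269
for dx,dy in [(0,0),(0.001,0)]:
  f0=0.15
  for z,r in [(f0,.009),(f0+.005,.012),(f0+.05,.012),(f0+.05,.017),(f0+.084,.011)]:
    pts=[P([x+dx+r*np.cos(t),y+dy+r*np.sin(t),z]) for t in np.linspace(0,6.28,73)]
    pts=np.array(pts); print(dx,z,r,"u",pts[:,0].min(),pts[:,0].max(),"v",pts[:,1].min(),pts[:,1].max())
E
```

```text
ring [0.5073 0.27   0.072 ] bore [0.5062 0.27   0.066 ]
lug [0.5475 0.3079 0.056 ]
lug [0.5162 0.2139 0.056 ]
lug [0.4495 0.2884 0.056 ]
0 0.15 0.009 u 273.4 338.1 v 397.7 458.2
0 0.155 0.012 u 261.8 349.9 v 393.2 475.3
0 0.2 0.012 u 252.5 361.2 v 459.6 558.0
0 0.2 0.017 u 229.8 383.8 v 438.1 577.6
0 0.23399999999999999 0.011 u 247.3 368.4 v 540.5 646.4
0.001 0.15 0.009 u 273.4 338.2 v 394.3 454.9
0.001 0.155 0.012 u 261.8 350.0 v 389.6 472.0
0.001 0.2 0.012 u 252.4 361.3 v 455.3 554.1
0.001 0.2 0.017 u 229.7 383.9 v 433.7 573.7
0.001 0.23399999999999999 0.011 u 247.2 368.6 v 535.5 641.8
```

```bash
python3 - <<'E'
from h import *
w=np.load("w2.npz")
def P(X): p=w["R"]@np.array(X)+w["t"]; u=p[:2]/p[2]*w["fx"]+[w["cx"],w["cy"]]; return ((u-[220,70]+.5)*3).round(1)
for x in (.503,.505,.507):
  for z,r in [(.074,.049),(.07,.049),(.066,.01325)]:
    pts=np.array([P([x+r*np.cos(t),.27+r*np.sin(t),z]) for t in np.linspace(0,6.28,73)]); print(x,z,r,"u",pts[:,0].min(),pts[:,0].max(),"v",pts[:,1].min(),pts[:,1].max())
im=w["img"][:,:,::-1].copy().astype(float)*2.5
cr=np.clip(im[105:190,270:370],0,255).astype(np.uint8)
cv2.imwrite("pics/w2c.png",cv2.resize(cr,None,fx=6,fy=6,interpolation=cv2.INTER_NEAREST))
t=np.load("top2.npz")
E
```

```text
0.503 0.074 0.049 u 162.1 441.8 v 92.3 373.7
0.503 0.07 0.049 u 163.9 440.0 v 92.6 370.5
0.503 0.066 0.01325 u 265.2 338.8 v 199.5 273.5
0.505 0.074 0.049 u 161.8 442.1 v 86.0 368.5
0.505 0.07 0.049 u 163.6 440.3 v 86.4 365.3
0.505 0.066 0.01325 u 265.1 338.9 v 193.7 268.1
0.507 0.074 0.049 u 161.5 442.4 v 79.6 363.2
0.507 0.07 0.049 u 163.3 440.6 v 80.0 360.2
0.507 0.066 0.01325 u 265.0 339.0 v 187.9 262.6
```

View pics/w2c.png

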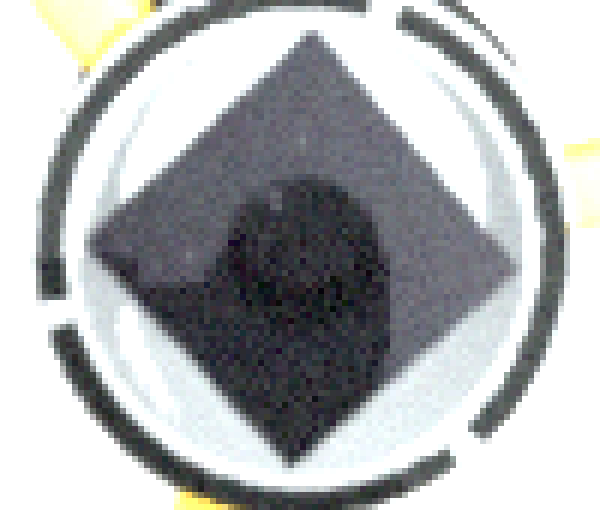

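In this crop the block's corners are at (312,30), (290,468), (90,243) and (517,268), which puts the bore centre at about (0.504,0.270). Next I'll move over the bore and lower the foot just into the mouth, watching the forces.

Emit:
step_arm([
  [1,0.015,-0.0005,0.0,0],
  [1,0.035,-0.001,0.0,0],
  [1,0.043,-0.0012,0.01,0],
  [1,0.043,-0.0012,0.03,0],
  [1,0.043,-0.0012,0.05,0],
  [1,0.043,-0.0012,0.065,0],
  [1,0.043,-0.0012,0.076,0],
  [1,0.043,-0.0012,0.08,0],
  [1,0.043,-0.0012,0.083,0],
  [1,0.043,-0.0012,0.086,0],
  [1,0.043,-0.0012,0.088,0],
  [1,0.043,-0.0012,0.088,0],
])

```text
time: 7.42
tool_pos: [0.5044, 0.2712, 0.1207]
tool_rot: [3.141, -0.0, -0.0]
contact_force: [-0.4, -0.4, -3.3]
opening: 0.0214
grip_force: 40.0
```

Emit:
step_arm([
  [1,0,0,0.002,0],
  [1,0,0,0.004,0],
  [1,0,0,0.006,0],
  [1,0,0,0.008,0],
  [1,0,0,0.01,0],
  [1,0,0,0.012,0],
  [1,0,0,0.012,0],
])

```text
time: 8.3
tool_pos: [0.5044, 0.2712, 0.1085]
tool_rot: [3.141, 0.0, -0.0]
contact_force: [0.2, -0.6, -3.0]
opening: 0.0211
grip_force: 40.0
```

Emit:
step_arm([
  [1,0,0,0.004,0],
  [1,0,0,0.008,0],
  [1,0,0,0.012,0],
  [1,0,0,0.016,0],
  [1,0,0,0.02,0],
  [1,0,0,0.024,0],
  [1,0,0,0.027,0],
  [1,0,0,0.03,0],
  [1,0,0,0.032,0],
  [1,0,0,0.033,0],
  [1,0,0,0.034,0],
  [1,0,0,0.034,0],
])

```text
time: 9.8
tool_pos: [0.5046, 0.2711, 0.0748]
tool_rot: [3.141, -0.0, -0.0]
contact_force: [1.6, -4.1, -1.2]
opening: 0.021
grip_force: 40.0
```

Emit:
step_arm([
  [1,0.0003,0.0008,0,0],
  [1,0.0003,0.0008,0.0005,0],
  [1,0.0003,0.0008,0.001,0],
  [1,0.0003,0.0008,0.001,0],
])

```text
time: 10.3
tool_pos: [0.5047, 0.2709, 0.0746]
tool_rot: [-3.141, -0.001, -0.0]
contact_force: [-2.3, -2.0, 7.0]
opening: 0.0212
grip_force: 40.0
```

Emit:
step_arm([
  [1,0,0,-0.001,0],
  [0.25,0,0,-0.001,0],
  [0.25,0,0,-0.001,0],
  [0.25,0,0,-0.001,0],
  [0.25,0,0,-0.005,0],
  [0.25,0,0,-0.02,0],
  [0,0,0,-0.06,0],
  [-1,-0.01,0.03,-0.1,0],
  [-1,-0.02,0.08,-0.12,0],
  [-1,-0.03,0.13,-0.12,0],
  [-1,-0.04,0.18,-0.12,0],
  [-1,-0.05,0.22,-0.12,0],
  [-1,-0.05,0.25,-0.12,0],
  [-1,-0.05,0.267,-0.12,0],
  [-1,-0.05,0.27,-0.12,0],
  [-1,-0.05,0.27,-0.12,0],
])

```text
time: 12.3
tool_pos: [0.4548, 0.0008, 0.1942]
tool_rot: [-3.142, -0.001, -0.0]
contact_force: [0.1, 0.4, -0.4]
opening: 0.0917
grip_force: 0.0
```

```bash
python3 - <<'E'
from h import *
s=observe(); print(s["tool_pos"],s["tool_rot"],s["opening"])
w=wcam(); c=read_camera("top"); np.savez("w3.npz",**w); np.savez("top3.npz",**c)
a=cv2.resize(w["img"][:,:,::-1],(640,400)); b=c["img"][158:222,168:232,::-1]
b=cv2.resize(b,(400,400),interpolation=cv2.INTER_NEAREST)
d=c["img"][165:235,280:350,::-1]
pic=np.zeros((400,800,3),np.uint8); pic[:,:400]=b; pic[:,400:]=cv2.resize(w["img"][100:300,220:420,::-1],(400,400),interpolation=cv2.INTER_NEAREST)
cv2.imwrite("pics/w3.png",pic)
h=cv2.cvtColor(w["img"],cv2.COLOR_RGB2HSV)
m=((h[...,0]<15)&(h[...,1]>200)&(h[...,2]>100)).astype(np.uint8)
n,l,st,ce=cv2.connectedComponentsWithStats(m); i=1+st[1:,4].argmax(); print(st[i])
k=cv2.findContours((l==i).astype(np.uint8),0,1)[0][0]; e=cv2.fitEllipse(cv2.convexHull(k)); print(e,ray(w,*e[0],0.011))
E
```

```text
[0.45481841 0.0007716  0.19424501] [-3.14156530e+00 -8.64618664e-04 -3.87920440e-04] 0.09167724314017832
[315 140   2   2   3]Traceback (most recent call last):
  File "<stdin>", line 12, in <module>
cv2.error: OpenCV(4.12.0) /io/opencv/modules/imgproc/src/shapedescr.cpp:361: error: (-201:Incorrect size of input array) There should be at least 5 points to fit the ellipse in function 'fitEllipseNoDirect'
```

View pics/w3.png

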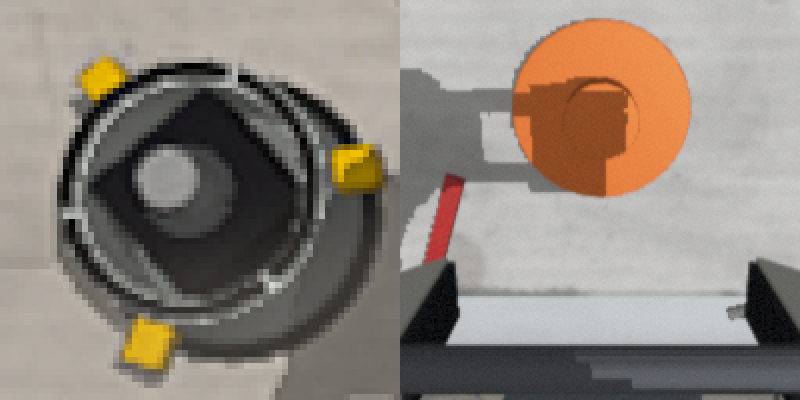

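The left crop shows the bar home, with its collar on the block. In the right crop the lid's flange spans 513–691 × 18–197, so its centre is at (602,107), i.e. wrist pixel (320.5,153.2). The dome's top is near (602,113).

```bash
python3 - <<'E'
from h import *
w=np.load("w3.npz"); c=np.load("top3.npz")
print(ray(w,320.5,153.2,0.0115))
def P(X): p=w["R"]@np.array(X)+w["t"]; u=p[:2]/p[2]*w["fx"]+[w["cx"],w["cy"]]; return ((u-[220,100]+.5)*2+[400,0]).round(1)
for z,r in [(.013,.0555),(.045,.022)]:
  pts=np.array([P([.48+r*np.cos(t),.001+r*np.sin(t),z]) for t in np.linspace(0,6.28,73)]); print(z,pts.min(0),pts.max(0))
f=lambda x,y:(168+x/6.25-.5,158+y/6.25-.5)
print("bar head top", ray(c,*f(165,178),.100))
E
```

```text
[0.485  0.0015 0.0115]
0.013 [512.5  21.4] [693.1 201.4]
0.045 [563.6  85.8] [642.2 163.6]
bar head top [0.5012 0.2715 0.1   ]
```

Emit:
step_arm([
  [-1,0.02,-0.001,0.02,0],
  [-1,0.027,-0.001,0.06,0],
  [-1,0.027,-0.001,0.11,0],
  [-1,0.027,-0.001,0.15,0],
  [-1,0.027,-0.001,0.17,0],
  [-1,0.027,-0.001,0.177,0],
  [-1,0.027,-0.001,0.177,0],
  [1,0.027,-0.001,0.177,0],
  [1,0.027,-0.001,0.177,0],
  [1,0.027,-0.001,0.177,0],
  [1,0.027,-0.001,0.177,0],
  [1,0.027,-0.001,0.177,0],
  [1,0.027,-0.001,0.177,0],
], grip_force=20)

```text
time: 14.02
tool_pos: [0.4817, 0.0014, 0.0167]
tool_rot: [3.141, 0.0, -0.0]
contact_force: [-0.7, -0.2, 1.1]
opening: 0.0443
grip_force: 20.0
```

Emit:
step_arm([
  [1,0,0,-0.02,0],
  [1,0,0,-0.06,0],
  [1,0,0,-0.11,0],
  [1,0.003,-0.02,-0.14,0],
  [1,0.008,-0.07,-0.14,0],
  [1,0.013,-0.12,-0.14,0],
  [1,0.018,-0.17,-0.14,0],
  [1,0.0223,-0.22,-0.14,0],
  [1,0.0223,-0.255,-0.14,0],
  [1,0.0223,-0.267,-0.14,0],
  [1,0.0223,-0.269,-0.13,0],
  [1,0.0223,-0.269,-0.11,0],
  [1,0.0223,-0.269,-0.09,0],
  [1,0.0223,-0.269,-0.078,0],
  [1,0.0223,-0.269,-0.074,0],
  [1,0.0223,-0.269,-0.071,0],
  [1,0.0223,-0.269,-0.069,0],
  [1,0.0223,-0.269,-0.069,0],
])

```text
time: 16.27
tool_pos: [0.5042, 0.2705, 0.0859]
tool_rot: [-3.142, -0.0, -0.0]
contact_force: [-0.8, 0.4, -1.6]
opening: 0.0439
grip_force: 20.0
```

Emit:
step_arm([
  [1,0,0,0.001,0],
  [1,0,0,0.002,0],
  [1,0,0,0.0027,0],
  [1,0,0,0.0027,0],
  [0,0,0,0.0027,0],
  [0,0,0,0.0027,0],
  [-1,0,0,0.0027,0],
  [-1,0,0,0.0027,0],
  [-1,0,0,-0.01,0],
  [-1,0,0,-0.05,0],
  [-1,-0.03,0,-0.09,0],
  [0,-0.06,0,-0.11,0],
  [1,-0.06,0,-0.11,0],
  [1,-0.06,0,-0.11,0],
  [1,-0.06,0,-0.11,0],
])

```text
time: 18.15
tool_pos: [0.4445, 0.2703, 0.1949]
tool_rot: [3.141, 0.001, -0.001]
contact_force: [-0.0, -0.2, 0.9]
opening: 0.0561
grip_force: 0.0
```

```bash
python3 - <<'E'
from h import *
s=observe(); print(s["tool_pos"],s["tool_rot"],s["opening"])
w=wcam(); c=read_camera("top"); np.savez("w4.npz",**w); np.savez("top4.npz",**c)
pic=np.zeros((400,800,3),np.uint8); pic[:,:400]=cv2.resize(c["img"][158:222,168:232,::-1],(400,400),interpolation=cv2.INTER_NEAREST); pic[:,400:]=cv2.resize(w["img"][60:260,220:420,::-1],(400,400),interpolation=cv2.INTER_NEAREST)
cv2.imwrite("pics/w4.png",pic)
E
```

```text
[0.44446444 0.27025517 0.1949105 ] [ 3.14096172e+00  1.01651466e-03 -6.57470305e-04] 0.056144999513146984
```

View pics/w4.png

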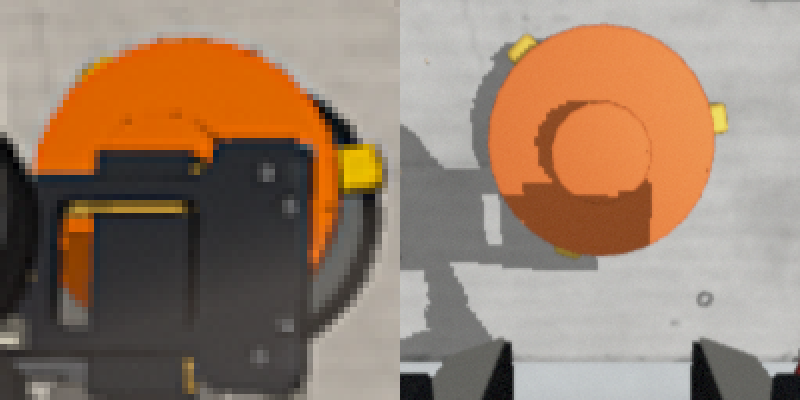

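The lid sits level on the can, with its flange outline at 489–715 × 24–255 in the right crop. The lugs lie at about 41.6°, 161.6° and 281.6°. Closing the fingers and pressing at the 161.6° lug first.

Emit:
step_arm([
  [1,0.0175,-0.0142,0.02,0],
  [1,0.0175,-0.0142,0.06,0],
  [1,0.0175,-0.0142,0.09,0],
  [1,0.0175,-0.0142,0.107,0],
  [1,0.0175,-0.0142,0.113,0],
  [1,0.0175,-0.0142,0.115,0],
  [1,0.0175,-0.0142,0.1165,0],
  [1,0.0175,-0.0142,0.118,0],
  [1,0.0175,-0.0142,0.1195,0],
  [1,0.0175,-0.0142,0.1205,0],
  [1,0.0175,-0.0142,0.1205,0],
])

```text
time: 19.62
tool_pos: [0.462, 0.2849, 0.0768]
tool_rot: [-3.141, -0.002, -0.0]
contact_force: [-2.0, -0.8, 8.5]
opening: 0.0005
grip_force: 4.1
```

Emit:
step_arm([
  [1,0,0,0.001,0],
  [1,0,0,0.002,0],
  [1,0,0,0.003,0],
  [1,0,0,0.003,0],
])

```text
time: 20.12
tool_pos: [0.462, 0.285, 0.0754]
tool_rot: [-3.14, -0.003, 0.0]
contact_force: [-6.9, -3.3, 21.9]
opening: 0.0006
grip_force: 10.8
```

Emit:
step_arm([
  [1,0,0,-0.02,0],
  [1,0,0,-0.055,0],
  [1,0.03,-0.006,-0.06,0],
  [1,0.07,-0.0145,-0.06,0],
  [1,0.0755,-0.0155,-0.05,0],
  [1,0.0755,-0.0155,-0.025,0],
  [1,0.0755,-0.0155,-0.012,0],
  [1,0.0755,-0.0155,-0.008,0],
  [1,0.0755,-0.0155,-0.006,0],
  [1,0.0755,-0.0155,-0.004,0],
  [1,0.0755,-0.0155,-0.002,0],
  [1,0.0755,-0.0155,-0.0005,0],
  [1,0.0755,-0.0155,0,0],
  [1,0.0755,-0.0155,0,0],
])

```text
time: 21.88
tool_pos: [0.5374, 0.3005, 0.0753]
tool_rot: [-3.141, -0.002, 0.0]
contact_force: [-5.4, -2.1, 14.5]
opening: 0.0005
grip_force: 7.2
```

Emit:
step_arm([
  [1,0,0,0.001,0],
  [1,0,0,0.0015,0],
  [1,0,0,0.0015,0],
  [1,0,0,-0.02,0],
  [1,0,0,-0.055,0],
  [1,-0.012,0.035,-0.06,0],
  [1,-0.0244,0.07,-0.06,0],
  [1,-0.0244,0.0731,-0.05,0],
  [1,-0.0244,0.0731,-0.025,0],
  [1,-0.0244,0.0731,-0.012,0],
  [1,-0.0244,0.0731,-0.008,0],
  [1,-0.0244,0.0731,-0.006,0],
  [1,-0.0244,0.0731,-0.004,0],
  [1,-0.0244,0.0731,-0.002,0],
  [1,-0.0244,0.0731,0,0],
  [1,-0.0244,0.0731,0.0015,0],
  [1,-0.0244,0.0731,0.0015,0],
])

```text
time: 24.0
tool_pos: [0.5127, 0.2273, 0.0751]
tool_rot: [-3.142, -0.002, 0.001]
contact_force: [-12.0, -5.7, 30.7]
opening: 0.0
grip_force: 15.2
```

All three are pressed. A second light round should confirm that each reads 75 mm.

Emit:
step_arm([
  [1,0,0,-0.02,0],
  [1,0,0,-0.055,0],
  [1,-0.025,-0.028,-0.06,0],
  [1,-0.051,-0.0576,-0.06,0],
  [1,-0.051,-0.0576,-0.04,0],
  [1,-0.051,-0.0576,-0.02,0],
  [1,-0.051,-0.0576,-0.008,0],
  [1,-0.051,-0.0576,-0.005,0],
  [1,-0.051,-0.0576,-0.003,0],
  [1,-0.051,-0.0576,-0.001,0],
  [1,-0.051,-0.0576,-0.001,0],
])

```text
time: 25.38
tool_pos: [0.4618, 0.2848, 0.0751]
tool_rot: [-3.141, -0.002, -0.0]
contact_force: [-8.8, -3.9, 23.7]
opening: 0.0003
grip_force: 11.6
```

Emit:
step_arm([
  [1,0,0,-0.02,0],
  [1,0,0,-0.055,0],
  [1,0.03,-0.006,-0.06,0],
  [1,0.07,-0.0145,-0.06,0],
  [1,0.0755,-0.0155,-0.05,0],
  [1,0.0755,-0.0155,-0.025,0],
  [1,0.0755,-0.0155,-0.008,0],
  [1,0.0755,-0.0155,-0.004,0],
  [1,0.0755,-0.0155,-0.002,0],
  [1,0.0755,-0.0155,0,0],
  [1,0.0755,-0.0155,0,0],
])

```text
time: 26.75
tool_pos: [0.536, 0.2998, 0.0751]
tool_rot: [3.141, 0.001, 0.0]
contact_force: [-9.9, -5.5, 21.8]
opening: 0.0005
grip_force: 10.8
```

Emit:
step_arm([
  [1,0,0,-0.02,0],
  [1,0,0,-0.06,0],
  [1,-0.03,0,-0.12,0],
  [1,-0.08,0.06,-0.14,0],
  [1,-0.12,0.12,-0.14,0],
  [1,-0.12,0.18,-0.14,0],
  [1,-0.12,0.23,-0.14,0],
  [1,-0.12,0.26,-0.14,0],
  [1,-0.12,0.26,-0.14,0],
])

```text
time: 27.88
tool_pos: [0.4169, 0.0381, 0.2123]
tool_rot: [3.141, -0.001, -0.004]
contact_force: [1.0, 0.4, 0.6]
opening: 0.0007
grip_force: 0.0
```

```bash
python3 - <<'E'
from h import *
c=read_camera("top"); d=c["range_z"]; s=read_camera("scene")
v,u=np.mgrid[150:230,160:240]
def cloud(c,v,u):
    z=c["range_z"][v,u]; X=np.stack([(u-c["cx"])/c["fx"]*z,(v-c["cy"])/c["fy"]*z,z],-1)
    return (X-c["t"])@np.array(c["R"])
X=cloud(c,v,u).reshape(-1,3); r=np.hypot(X[:,0]-.502,X[:,1]-.271)
f=(r>.03)&(r<.05)&(X[:,2]>.06)&(X[:,2]<.1)
A=np.c_[X[f,0]-.502,X[f,1]-.271,np.ones(f.sum())]; print("flange plane",np.linalg.lstsq(A,X[f,2],rcond=None)[0],f.sum())
a=cv2.resize(c["img"][150:230,160:240,::-1],(400,400),interpolation=cv2.INTER_NEAREST); b=cv2.resize(s["img"][230:330,365:465,::-1],(400,400),interpolation=cv2.INTER_NEAREST)
cv2.imwrite("pics/end.png",np.hstack([a,b]))
E
```

```text
flange plane [-0.00136232 -0.00119848  0.07496944] 955
```

View pics/end.png

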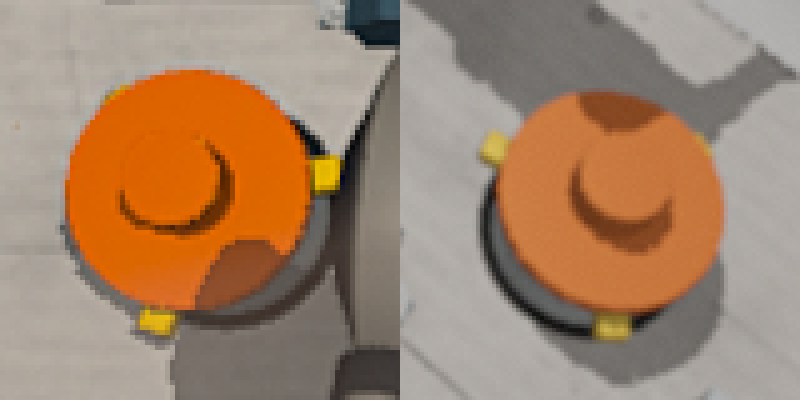

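The lid is level in both views (centres near (188,190) and (611,200)). The flange plane is at 75.0 mm with negligible tilt, so the seal is fully seated and the arm is clear.

```bash
python3 -c "
from cell import *
print(hand_in())"
```

```text
the job is handed in; nothing more can be done
None
```

The job is done and handed in at about 28 s: the bar is in the canister with its collar on the sleeve block, and the lid is on and pressed at all three lugs, with its flange level at 75.0 mm (fully seated).

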